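# Set the trolley brake, push the drive caddy home, release the brake

### The arm

A 6-joint arm with a two-finger parallel gripper is mounted at the origin on the work surface. World frame = base frame: x ahead of the robot, y to its left, z up, the work surface at z = 0. Lengths are in mm, angles in degrees, forces in N, time in s.
With the tool pointing down it reaches from about 400 to 825 mm from the base axis. Payload 7 kg.
Tool frame: the origin (TCP) lies between the finger pads; the fingertips stand 22 mm ahead of it and the grasp point (between the pads) lies 3 mm ahead of it; z points along the fingers, y is the direction in which the jaws open and shut (so a half turn about z gives the same grasp; the last joint's range is limited). The gripper opens to 88 mm and grips with 3 to 60 N. Pads are 19 mm wide; open, the fingers measure 130 mm over their backs; the gripper's body (78 mm by 193 mm) begins 47 mm behind the grasp point.
Start: joints at [84.231, 20.546, 0.682, 0, -70.136, -16.507], TCP at [255.884, 624.595, 223.861] pointing down, gripper open.
Joint ranges: [-176.03, 176.03], [-82.01, 121.73], [-58.28, 71.71], [-173.87, 95.51], [-174.79, -0.11], [-173.66, 173.66]. Speed limits (degrees/s): [136.94, 136.94, 172.46, 180, 180, 180].

### API

Orientations are given as a 3x3 rotation matrix whose columns are the frame's x, y, z axes.
In Python, from cell import telemetry, cams, robot gives the robot as it stands.
- The arm moves only by the shell command python3 -m pendant 'ROWS' [OPENING] [FORCE]. ROWS is JSON, a list of rows, each an object of numbers: "x", "y", "z": the shift along the world's x, y, z in m; "roll": the turn about the world's z in rad. A call has 1 to 12 rows; each row is the pose to reach, as a shift and turn from the pose measured when the call began; what a row does not reach only later rows make up. A row lasts 1/10 s, in which the tool goes at most 50 mm and 8.59 degrees, less where a joint would pass 70% of its speed; a pose out of reach is approached as far as the arm can. A call with a gripper value outside its range is refused whole. OPENING is the opening, from -1 (shut) to 1 (fully open), set as the call begins (- or left out, the last holds). The fingers move at their own pace and stop on an object; FORCE is the grip in N (left out, the last holds). Time passes only in rows, so rows that repeat a pose let the fingers close. It gives the time, the measured TCP pose, the force and the opening at its end, in the units of the state.
- telemetry.sense(): the state, without advancing time (a new reading comes with each control period).
- cams.camera(name): name is "scene" or "top"; returns (picture, depth): 480x640x3 uint8, red, green, blue; 480x640 float32, mm along the optical axis (not along the pixel's ray), 0 where there is no reading.
- cams.camera_params(name): a dict with "fx", "fy", "cx", "cy" (pixels), "extrinsics" (4x4, takes a point from world to camera coordinates). Camera axes: x right, y down, z forward; pixel columns grow to the right and rows downward; lengths in mm; the calibration is good to about 2 mm. A picture is of the moment at which its call begins. camera_params takes no time and is no camera call.
- robot.hand_in(): hands the job in, once; it reports no verdict.
Trained networks look in the newest picture that a camera, given by its name, has taken for a name from the list of things; names that differ only in an ending like _2 or _b are one class to them, and where a whole thing is asked for, a point or a joint stands for the part that bears it (a point fixed in the world has none). Each returns a list of dicts, best first, with "conf" (0 to 1); they miss things now and then, are a little off and sometimes report something else, mostly with a low value. They report only what shows in the picture. A call takes as long as a camera call.
- cams.find_in(camera, name): "box" ([left, top, right, bottom] in pixels, round what is visible of it).
The state is a dict: "clock": time; "q": joint angles; "qvel": joint speeds; "effort": joint torques, N m; "tcp_pos": TCP position; "orientation": TCP orientation; "ft_force": force on the tool from outside, world axes, zero at the start; "torque": the same for the moment, N m; "grip_width": finger opening in mm.
Only numpy, scipy, OpenCV 4.12 (cv2) and the standard library are available. Lean on these libraries where they do the work, as an engineer would, in place of code of your own. Each camera call takes 0.05 s, during which the arm holds its last target. There are 200 camera calls.

### The job

Push the red-barred brake lever of the blue trolley firmly (but not violently) down until its rubber foot bites on the cork pad, and let go so that it holds by itself. With the brake on, push the black-fronted drive caddy fully home into its steel cage, then flick the brake lever all the way up again so that the foot is clear. Do not let the trolley roll and leave everything else on the bench where it is.

Things in the scene. Friction and masses are not known exactly. Their poses are not given: they have to be found in the camera images.
- track: two parallel aluminium guide strips fixed on the bench, 400 mm long, 10 mm high; the trolley's wheels run in them. Origin: on the bench, in the middle of the two strips. Its x axis is the way the trolley can roll and the way the caddy is pushed home (level, roughly away from the robot); y points to the trolley's left, the side of the brake lever; z up.
- trolley (a joint): how far the trolley has rolled along the track's x, m: starts at 0, 0.06 each way. Blue deck 280 x 170 mm, top 56 mm over the bench, on four small wheels, with a steel cage on it (118 mm wide, top 103 mm over the bench, front 20 mm before the track's origin). Unbraked it rolls at 1.2 N, less than the caddy takes. It must stay within 15 mm of its start.
- brake_lever (a joint): angle of the brake lever, rad: 0 is fully up (0.5 above level, its upper stop), 0.5 is level; grows as it is pushed down. It starts at 0 to 0.12. The pivot is stiff (0.9 N m friction, about 8 N at the bar): the lever stays where it is left and so holds its foot pressed on the pad. It bites anywhere from 0.25 to 0.57 rad and has to be felt.
- lever_hinge (a point): the lever's pivot, 62 mm over the bench at the trolley's left edge; its axis is level, along the track's x. Feel of the press: from first touch of the pad the force at the bar rises from 8 N by 4 to 6 N per mm, so press slowly. 18 to 20 N at the bar sets the brake well; 16 N is the least, 25 N the most.
- brake_bar (a point): middle of the red round cross bar at the lever's outer end, 14 mm thick, 86 mm long, along the track's x, 120 mm from the pivot. Two 8 mm side arms, 78 mm apart inside, carry it; inwards of it the U is open for 57 mm and nothing lies under it: press it from above; pinch it across or hook it from below. About 119 mm over the bench when up, 50 to 92 mm with the brake on.
- brake_foot: springy rubber foot, 24 mm wide, under the lever, 50 mm out from the pivot; origin at its bottom. It meets a fixed cork pad (55 x 130 mm) whose top lies 8 to 22 mm over the bench, not measured. Let go, it must bear on the pad with more than 8 N (a 19 N press leaves 11 to 15 N, which resists at least 9 N along the track); never more than 40 N (28 N at the bar).
- drive_caddy (a joint): how far the drive caddy has been pushed in, m: it starts at 0 to 0.012 and is fully home, its front flush with the cage front, at 0.045, where it stops hard. It slides against about 3.5 N of friction and stays where it is left; 7 N felt means that it is home. Over 9 N may make the brake slip.
- caddy_face (a point): middle of the caddy's upright black front face, 100 mm wide (along the track's y), 30 mm high, from 59 to 89 mm over the bench; it looks along the track's -x. The space before and above it is free; the deck below it is 56 mm over the bench and reaches 140 mm before the track's origin.
- screw_tray: orange plastic tray with four compartments, 70 x 90 x 24 mm high, stands close to the outer end of the brake lever; bystander; origin at the centre of its underside
- part_box: small cardboard box 100 x 70 x 45 mm high, close to the right of the trolley; bystander; origin at the centre of its underside
- spare_drive: loose bare aluminium disk drive 146 x 100 x 26 mm, lying on the bench to the left; bystander; origin at the centre of its underside
- screwdriver: yellow-handled screwdriver lying on the bench to the left; bystander; origin at the middle of its length, on the bench
- keyboard: black keyboard 130 x 340 x 20 mm, lying on the bench to the right; bystander; origin at the centre of its underside
- mug: white mug, 80 mm wide, 90 mm high, to the right; bystander; origin at the centre of its underside
- adapter: white power adapter block 110 x 50 x 30 mm, to the right; bystander; origin at the centre of its underside

How it is judged (in metres and radians):
On the way, in this order (a step that is already met when the one before it is completed fails the run):
1. the brake is set: the lever is let go and its foot bears on the pad with more than 8 N by itself (contact force between brake_foot and anything else above 8 N and contact force between brake_lever and the fingers below 0.5 N and contact force between brake_lever and the arm below 0.5 N), for 0.3 s.
2. the caddy is fully home with the brake still on (value of joint drive_caddy above 0.0425 m and contact force between brake_foot and anything else above 4 N), for 0.2 s.
At the end, for the whole second after the job is handed in: the brake lever is up again within 0.15 rad of its upper stop with the foot clear of the pad, the caddy is home (within 2.5 mm), and the trolley stands still within 15 mm of where it started (value of joint brake_lever below 0.15 rad and contact force between brake_foot and anything else below 0.5 N and value of joint drive_caddy above 0.0425 m and value of joint trolley between -0.015 and 0.015 m and velocity of joint trolley below 0.02 m/s); the robot touches nothing.
It fails at once if the brake foot was forced down with more than 40 N (contact force between brake_foot and anything else above 40 N).
It fails at once if the trolley rolled more than 15 mm (value of joint trolley above 0.015 m or value of joint trolley below -0.015 m).
It fails at once if a bystander was moved more than 20 mm (distance of any of screw_tray, part_box, spare_drive, screwdriver, keyboard, mug, adapter from where it was at the start of the episode above 0.02 m).
It also fails if it takes over 58 s, if anything falls off the work surface, if the arm or the gripper's body presses on something with over 40 N, if the wrist force passes 120 N, or if a joint passes its speed limit or range.

## Working session

There is one attempt and no reset: what is moved stays moved. The work goes in short steps, Python scripts to look and compute and a shell command to move; the robot and the scene stay as the last step left them, time stands still between calls to the robot, and variables do not carry over. Pictures are saved under pics/ and viewed, about 8 in all and at most 12, crops included, and the job is handed in when it is done.

```bash
ls; mkdir -p pics; cat > h.py <<'E'
import numpy as np, cv2
from cell import telemetry, cams, robot
def snap(n,f):
    p,d=cams.camera(n); cv2.imwrite('pics/'+f,p[:,:,::-1]); return p,d
def world(n,d):
    c=cams.camera_params(n); v,u=np.mgrid[:480,:640]
    P=np.stack([(u-c['cx'])/c['fx']*d,(v-c['cy'])/c['fy']*d,d],-1)
    E=np.array(c['extrinsics']); W=(P-E[:3,3])@E[:3,:3]
    W[d<=0]=np.nan
    return W
E
python3 - <<'E'
from h import *
print(telemetry.sense())
for n in ('scene','top'):
    p,d=snap(n,n+'1.png'); W=world(n,d); np.savez('pics/'+n+'1.npz',p=p,W=W)
    for o in ('brake_bar','brake_lever','caddy_face','trolley','track','screw_tray','part_box'):
        for r in cams.find_in(n,o)[:1]:
            b=np.array(r['box']).astype(int); u,v=(b[0]+b[2])//2,(b[1]+b[3])//2
            print(n,o,round(r['conf'],2),b,np.round(W[min(v,479),min(u,639)]))
E
```

```text
pics
{'clock': 0.0, 'q': array([ 8.42312154e+01,  2.05889959e+01,  6.33636338e-01, -1.92880068e-02,
       -7.01359995e+01, -1.65059180e+01]), 'qvel': array([-0.02987148, -0.03726181, -0.02822678, -0.01942898,  0.0941226 ,
        0.05948254]), 'effort': array([-2.07930789e-03, -5.82718277e+01,  2.93066365e+01,  6.99753195e+00,
        7.07507323e-03, -1.52584389e-04]), 'tcp_pos': array([255.71083032, 624.15392459, 222.9517994 ]), 'orientation': array([[ 9.25333742e-01, -3.79153319e-01, -4.75276109e-04],
       [-3.79153587e-01, -9.25332449e-01, -1.55459868e-03],
       [ 1.49642843e-04,  1.61872525e-03, -9.99998679e-01]]), 'ft_force': array([ 1.13631436,  0.62282492, -0.15298619]), 'torque': array([ 0.00876608, -0.00603681,  0.04381233]), 'grip_width': 87.54881651115701}
scene brake_bar 0.89 [339 236 384 270] [374.   9.  -3.]
scene brake_lever 0.71 [336 237 384 271] [390.  12.   5.]
scene caddy_face 0.62 [284 239 329 266] [543. -95.  90.]
scene trolley 0.88 [261 234 384 304] [599. -22.  91.]
scene track 0.7 [261 232 381 328] [611. -20.  63.]
scene screw_tray 0.55 [348 307 382 330] [653. 122.   8.]
scene part_box 0.77 [224 250 262 286] [ 621. -259.   43.]
top brake_bar 0.56 [237 231 301 282] [491.  50.  74.]
top brake_lever 0.69 [236 234 299 279] [491.  55.  64.]
top caddy_face 0.89 [308 194 359 256] [560. -94.  85.]
top trolley 0.56 [242 164 377 300] [546. -40.  58.]
top track 0.74 [238 143 377 320] [545. -36. 104.]
top screw_tray 0.78 [223 171 265 204] [655. 112.  23.]
top part_box 0.76 [390 190 426 235] [ 594. -271.   43.]
```

```bash
python3 - <<'E'
from h import *
a=cv2.imread('pics/top1.png')[130:330,200:440]; cv2.imwrite('pics/t1c.png',cv2.resize(a,None,fx=3,fy=3,interpolation=cv2.INTER_CUBIC))
z=np.load('pics/top1.npz'); W=z['W'];h=cv2.cvtColor(z['p'],cv2.COLOR_RGB2HSV)
def st(m,n):
    P=W[m]; P=P[~np.isnan(P[:,0])]
    if len(P)<5: print(n,len(P));return
    c,s,a=cv2.minAreaRect(P[:,:2].astype('f4'));print(n,len(P),'med',np.round(np.median(P,0)),'rect',np.round(c),np.round(s),round(a,1),'z',np.round(np.percentile(P[:,2],[5,50,95])))
    return P
H,S,V=h[...,0],h[...,1],h[...,2]
red=((H<6)|(H>172))&(S>130)&(V>60); st(red,'red')
blue=(H>98)&(H<125)&(S>110)&(W[...,2]>48)&(W[...,2]<65); st(blue,'deck')
for lo,hi in((95,112),):
    st((W[...,2]>lo)&(W[...,2]<hi)&(abs(W[...,1]+50)<120)&(abs(W[...,0]-570)<130)&(S<80),'cage')
st((V<60)&(W[...,2]>80)&(W[...,2]<95)&(abs(W[...,1]+90)<80)&(abs(W[...,0]-560)<80),'black')
E
```

```text
red 301 med [487.  99. 122.] rect [472.  36.] [206.  96.] 75.3 z [ -0. 122. 127.]
deck 4344 med [ 480. -104.   56.] rect [549. -92.] [280. 170.] 10.0 z [52. 56. 61.]
cage 1730 med [634. -76. 103.] rect [568. -29.] [212. 237.] 10.2 z [ 98. 103. 108.]
black 7 med [ 501. -110.   89.] rect [ 500. -102.] [ 1. 89.] 10.1 z [86. 89. 90.]
```

View pics/t1c.png

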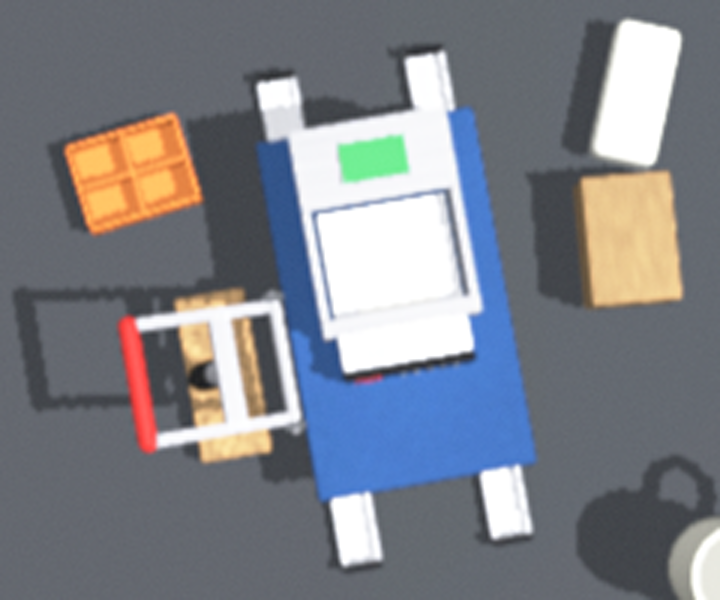

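View pics/scene1.png

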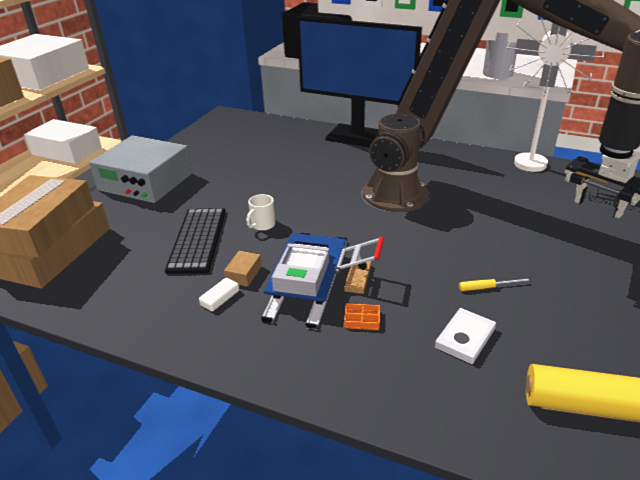

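The top view shows the trolley at about 10° yaw. The red bar is at crop pixel (138,383), the black caddy front at (408,366), the pad under the lever and the tray ahead of the bar. I'll refine the numbers next.

```bash
python3 - <<'E'
from h import *
yaw=np.radians(10);R=np.array([[np.cos(yaw),-np.sin(yaw)],[np.sin(yaw),np.cos(yaw)]])
O=np.array([549,-92])
for n in('top','scene'):
    z=np.load(f'pics/{n}1.npz'); W=z['W'];h=cv2.cvtColor(z['p'],cv2.COLOR_RGB2HSV);H,S,V=[h[...,i].astype(int) for i in range(3)]
    T=W.copy();T[...,:2]=(W[...,:2]-O)@R
    def st(m,s):
        P=W[m];Q=T[m]
        if len(P):print(n,s,len(P),'w med',np.round(np.median(P,0)),'track 2/50/98%',np.round(np.percentile(Q,[2,50,98],axis=0)).tolist())
    st(((H<8)|(H>170))&(S>120)&(V>50)&(W[...,2]>90)&(T[...,1]>140)&(T[...,1]<230)&(abs(T[...,0])<200),'bar')
    st((V<70)&(W[...,2]>60)&(W[...,2]<95)&(abs(T[...,1])<55)&(T[...,0]>-80)&(T[...,0]<-25),'black')
    st((S>60)&(H>8)&(H<28)&(abs(W[...,2]-15)<14)&(T[...,1]>90)&(T[...,1]<200)&(T[...,0]<40)&(T[...,0]>-130),'pad')
    st((W[...,2]>98)&(W[...,2]<108)&(abs(T[...,1])<80)&(abs(T[...,0]-50)<120)&(S<60),'cage')
s=telemetry.sense();print(s['tcp_pos'])
E
```

```text
top bar 275 w med [485.  98. 123.] track 2/50/98% [[-76.0, 192.0, 116.0], [-31.0, 198.0, 123.0], [16.0, 205.0, 128.0]]
top black 39 w med [ 501. -110.   89.] track 2/50/98% [[-52.0, -44.0, 85.0], [-50.0, -9.0, 89.0], [-49.0, 44.0, 94.0]]
top pad 687 w med [490.  44.  19.] track 2/50/98% [[-94.0, 115.0, 4.0], [-38.0, 147.0, 19.0], [33.0, 169.0, 25.0]]
top cage 1529 w med [636. -80. 103.] track 2/50/98% [[-19.0, -58.0, 99.0], [88.0, -0.0, 103.0], [133.0, 58.0, 108.0]]
scene bar 108 w med [492. 102. 123.] track 2/50/98% [[-72.0, 194.0, 113.0], [-23.0, 201.0, 123.0], [19.0, 207.0, 127.0]]
scene black 62 w med [500. -97.  89.] track 2/50/98% [[-57.0, -42.0, 84.0], [-49.0, 3.0, 89.0], [-44.0, 48.0, 92.0]]
scene pad 554 w med [521.  51.  19.] track 2/50/98% [[-79.0, 113.0, 2.0], [-3.0, 145.0, 19.0], [38.0, 171.0, 24.0]]
scene cage 775 w med [640. -74. 103.] track 2/50/98% [[-19.0, -56.0, 98.0], [93.0, 4.0, 103.0], [137.0, 61.0, 107.0]]
[255.90418172 624.58720408 223.91156013]
```

```bash
python3 -m pendant '[{"x":0.019,"y":-0.044,"roll":0.05},{"x":0.038,"y":-0.088,"roll":0.10},{"x":0.057,"y":-0.131,"roll":0.15},{"x":0.076,"y":-0.175,"roll":0.20},{"x":0.095,"y":-0.219,"roll":0.25},{"x":0.114,"y":-0.263,"roll":0.30},{"x":0.133,"y":-0.307,"roll":0.35},{"x":0.152,"y":-0.350,"roll":0.40},{"x":0.171,"y":-0.394,"roll":0.45},{"x":0.191,"y":-0.438,"roll":0.50},{"x":0.210,"y":-0.482,"roll":0.53},{"x":0.229,"y":-0.525,"z":-0.02,"roll":0.564}]' -1 20
python3 - <<'E'
from h import *
s=telemetry.sense();print(s['clock'],s['tcp_pos'],s['orientation'],s['ft_force'],s['grip_width'])
E
```

```text
0.8 [255.90418172 624.58720408 223.91156013] [[ 9.25343096e-01 -3.79130787e-01  4.95757993e-06]
 [-3.79130786e-01 -9.25343092e-01  9.17976903e-05]
 [-3.02158682e-05 -8.68239301e-05 -9.99999996e-01]] [0.23529303 0.15728543 0.90393211] 87.85251599439623validation failed for argument at $[0]...
```

```bash
python3 -m pendant '[{"x":0.019,"y":-0.044,"z":0,"roll":0.05},{"x":0.038,"y":-0.088,"z":0,"roll":0.10},{"x":0.057,"y":-0.131,"z":0,"roll":0.15},{"x":0.076,"y":-0.175,"z":0,"roll":0.20},{"x":0.095,"y":-0.219,"z":0,"roll":0.25},{"x":0.114,"y":-0.263,"z":0,"roll":0.30},{"x":0.133,"y":-0.307,"z":0,"roll":0.35},{"x":0.152,"y":-0.350,"z":0,"roll":0.40},{"x":0.171,"y":-0.394,"z":0,"roll":0.45},{"x":0.191,"y":-0.438,"z":0,"roll":0.50},{"x":0.210,"y":-0.482,"z":0,"roll":0.53},{"x":0.229,"y":-0.525,"z":-0.02,"roll":0.564}]' -1 20
python3 - <<'E'
from h import *
s=telemetry.sense();print(s['clock'],s['tcp_pos'],s['orientation'],s['ft_force'],s['grip_width'])
E
```

```text
clock: 2.0
tcp_pos: [486.6, 99.3, 206.9]
orientation: [[0.984, 0.176, 0.005], [0.176, -0.984, 0.003], [0.006, -0.002, -1.0]]
ft_force: [0.6, 1.1, -0.0]
grip_width: 1.4
2.0 [486.60358468  99.30606512 206.86600936] [[ 0.98432695  0.17627082  0.00538991]
 [ 0.17625952 -0.98434054  0.00250842]
 [ 0.00574767 -0.00151908 -0.99998233]] [ 0.58933246  1.09193884 -0.00230143] 1.4076652733994153
```

```bash
python3 -m pendant '[{"x":-0.002,"y":0,"z":-0.025,"roll":0},{"x":-0.002,"y":0,"z":-0.045,"roll":0},{"x":-0.002,"y":0,"z":-0.054,"roll":0},{"x":-0.002,"y":0,"z":-0.054,"roll":0},{"x":-0.002,"y":0,"z":-0.054,"roll":0}]'
python3 -m pendant '[{"x":0,"y":0,"z":-0.002,"roll":0},{"x":0,"y":0,"z":-0.004,"roll":0},{"x":0,"y":0,"z":-0.006,"roll":0},{"x":0,"y":0,"z":-0.008,"roll":0},{"x":0,"y":0.001,"z":-0.010,"roll":0},{"x":0,"y":0.001,"z":-0.012,"roll":0},{"x":0,"y":0.001,"z":-0.012,"roll":0}]'
```

```text
clock: 2.5
tcp_pos: [485.0, 99.9, 153.6]
orientation: [[0.984, 0.177, 0.006], [0.177, -0.984, 0.003], [0.007, -0.002, -1.0]]
ft_force: [1.1, -0.2, -0.2]
grip_width: 0.5
clock: 3.2
tcp_pos: [484.9, 100.8, 141.3]
orientation: [[0.984, 0.177, 0.006], [0.177, -0.984, 0.002], [0.006, -0.001, -1.0]]
ft_force: [-0.1, 0.2, 0.1]
grip_width: 0.4
```

```bash
python3 - <<'E'
from h import *
p,d=snap('top','t2.png'); cv2.imwrite('pics/t2c.png',cv2.resize(cv2.imread('pics/t2.png')[180:320,200:340],None,fx=3.5,fy=3.5,interpolation=cv2.INTER_CUBIC))
E
```

```text
(no output)
```

View pics/t2c.png

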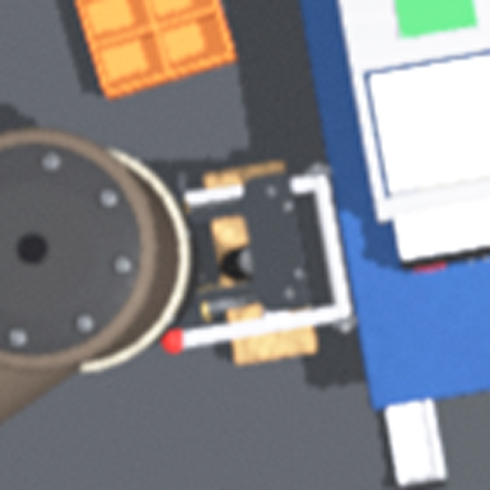

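The fingers hang over the bar near its middle, and the bar's near end shows at (172,340). There is no contact yet, so I'll feel further down.

```bash
python3 -m pendant '[{"x":0,"y":0,"z":-0.001,"roll":0},{"x":0,"y":0,"z":-0.002,"roll":0},{"x":0,"y":0,"z":-0.003,"roll":0},{"x":0,"y":0,"z":-0.004,"roll":0}]'; python3 -m pendant '[{"x":0,"y":0,"z":-0.001,"roll":0},{"x":0,"y":0,"z":-0.002,"roll":0},{"x":0,"y":0,"z":-0.003,"roll":0},{"x":0,"y":0,"z":-0.004,"roll":0}]'
```

```text
clock: 3.65
tcp_pos: [484.9, 100.8, 137.4]
orientation: [[0.984, 0.177, 0.006], [0.177, -0.984, 0.002], [0.006, -0.001, -1.0]]
ft_force: [0.4, -0.5, -0.7]
grip_width: 0.6
clock: 4.05
tcp_pos: [485.0, 100.8, 133.3]
orientation: [[0.984, 0.177, 0.006], [0.177, -0.984, 0.002], [0.006, -0.001, -1.0]]
ft_force: [0.9, -0.4, 0.6]
grip_width: 0.6
```

```bash
python3 - <<'E'
from h import *
yaw=np.radians(10);R=np.array([[np.cos(yaw),-np.sin(yaw)],[np.sin(yaw),np.cos(yaw)]]);O=np.array([549,-92])
for n in('top','scene'):
    p,d=snap(n,n+'3.png');W=world(n,d);h=cv2.cvtColor(p,cv2.COLOR_RGB2HSV);H,S,V=[h[...,i].astype(int) for i in range(3)]
    T=W.copy();T[...,:2]=(W[...,:2]-O)@R
    m=((H<8)|(H>170))&(S>120)&(V>50)&(W[...,2]>40)&(T[...,1]>140)&(T[...,1]<250)&(abs(T[...,0])<200)
    print(n,m.sum(),np.round(np.percentile(T[m],[2,50,98],axis=0)).tolist())
t=telemetry.sense();print((t['tcp_pos'][:2]-O)@R)
a=cv2.imread('pics/scene3.png')[200:300,310:410]; cv2.imwrite('pics/s3c.png',cv2.resize(a,None,fx=6,fy=6,interpolation=cv2.INTER_CUBIC))
E
```

```text
top 33 [[-79.0, 175.0, 117.0], [-72.0, 196.0, 124.0], [-68.0, 204.0, 358.0]]
scene 78 [[-40.0, 194.0, 115.0], [-10.0, 201.0, 122.0], [20.0, 207.0, 127.0]]
[-29.67536714 200.94617394]
```

View pics/s3c.png

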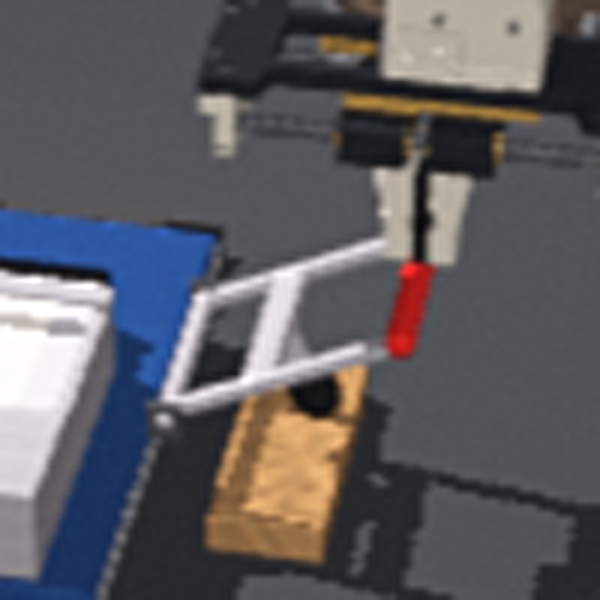

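```bash
python3 - <<'E'
from h import *
yaw=np.radians(10);R=np.array([[np.cos(yaw),-np.sin(yaw)],[np.sin(yaw),np.cos(yaw)]]);O=np.array([549,-92])
t=telemetry.sense();print(t['clock'],t['tcp_pos'],t['ft_force'])
c=cams.camera_params('scene');E=np.array(c['extrinsics'])
def pr(P):
    q=E[:3,:3]@P+E[:3,3];u=c['fx']*q[0]/q[2]+c['cx'];v=c['fy']*q[1]/q[2]+c['cy'];return np.round([(u-310)*6,(v-200)*6])
for dz in (0,22): 
  for o in(0,9): print('tip',dz,o,pr(t['tcp_pos']+np.array([o*.985,o*.17,-dz])))
for x,z in((-73,117),(-30,117),(13,117)): print('bar',x,pr(np.r_[R@[x,199]+O,z]))
E
```

```text
4.15 [484.88153145 100.74027661 133.24089176] [0.22587991 0.09310355 0.46698451]
tip 0 0 [416. 258.]
tip 0 9 [413. 269.]
tip 22 0 [414. 296.]
tip 22 9 [411. 308.]
bar -73 [424. 232.]
bar -30 [410. 285.]
bar 13 [396. 341.]
```

The projection puts the visible closed fingertips near the TCP, not 22 mm ahead, so they are still about 10 mm above the bar. I'll keep feeling down.

```bash
python3 -m pendant '[{"x":0,"y":0,"z":-0.002,"roll":0},{"x":0,"y":0,"z":-0.004,"roll":0},{"x":0,"y":0,"z":-0.005,"roll":0},{"x":0,"y":0,"z":-0.006,"roll":0}]'; python3 -m pendant '[{"x":0,"y":0,"z":-0.001,"roll":0},{"x":0,"y":0,"z":-0.002,"roll":0},{"x":0,"y":0,"z":-0.003,"roll":0}]';python3 -m pendant '[{"x":0,"y":0,"z":-0.001,"roll":0},{"x":0,"y":0,"z":-0.002,"roll":0},{"x":0,"y":0,"z":-0.003,"roll":0}]'
```

```text
clock: 4.55
tcp_pos: [484.8, 100.7, 127.1]
orientation: [[0.984, 0.177, 0.006], [0.177, -0.984, 0.002], [0.006, -0.001, -1.0]]
ft_force: [0.9, -0.8, 0.5]
grip_width: 0.3
clock: 4.85
tcp_pos: [484.9, 100.7, 124.0]
orientation: [[0.984, 0.177, 0.006], [0.177, -0.984, 0.002], [0.006, -0.001, -1.0]]
ft_force: [-0.2, -0.3, -0.0]
grip_width: 0.5
clock: 5.15
tcp_pos: [484.9, 100.7, 121.0]
orientation: [[0.984, 0.177, 0.006], [0.177, -0.984, 0.002], [0.006, -0.001, -1.0]]
ft_force: [-1.0, 0.4, 5.9]
grip_width: 0.3
```

Contact at TCP z ≈ 121.5. I'll follow the arc down.

```bash
python3 -m pendant '[{"x":0,"y":0.001,"z":-0.002,"roll":0},{"x":0,"y":0.002,"z":-0.004,"roll":0},{"x":0,"y":0.003,"z":-0.006,"roll":0},{"x":-0.001,"y":0.004,"z":-0.008,"roll":0}]'; python3 -m pendant '[{"x":0,"y":0.001,"z":-0.002,"roll":0},{"x":0,"y":0.0015,"z":-0.004,"roll":0},{"x":0,"y":0.002,"z":-0.006,"roll":0},{"x":0,"y":0.003,"z":-0.008,"roll":0}]'; python3 -m pendant '[{"x":0,"y":0.0005,"z":-0.001,"roll":0},{"x":0,"y":0.001,"z":-0.002,"roll":0},{"x":0,"y":0.001,"z":-0.003,"roll":0}]'
```

```text
clock: 5.55
tcp_pos: [485.0, 104.8, 113.8]
orientation: [[0.984, 0.178, 0.008], [0.178, -0.984, 0.002], [0.008, -0.001, -1.0]]
ft_force: [3.0, -3.8, 5.5]
grip_width: 0.5
clock: 5.95
tcp_pos: [485.8, 108.1, 106.7]
orientation: [[0.984, 0.178, 0.009], [0.178, -0.984, 0.003], [0.01, -0.001, -1.0]]
ft_force: [-1.4, -1.0, 6.6]
grip_width: 0.5
clock: 6.25
tcp_pos: [486.3, 109.1, 104.3]
orientation: [[0.984, 0.179, 0.011], [0.179, -0.984, 0.003], [0.011, -0.001, -1.0]]
ft_force: [-1.7, -1.0, 6.8]
grip_width: 0.4
```

```bash
for i in 1 ; do python3 -m pendant '[{"x":-0.001,"y":0.0,"z":-0.001,"roll":0},{"x":-0.001,"y":0.001,"z":-0.002,"roll":0},{"x":-0.001,"y":0.001,"z":-0.003,"roll":0}]' | grep -E "tcp|ft";  python3 -m pendant '[{"x":0,"y":0.0,"z":-0.001,"roll":0},{"x":0,"y":0.001,"z":-0.002,"roll":0}]'| grep -E "tcp|ft"; python3 -m pendant '[{"x":0,"y":0.0,"z":-0.001,"roll":0},{"x":0,"y":0.001,"z":-0.002,"roll":0}]'| grep -E "tcp|ft"; done
```

```text
tcp_pos: [486.1, 110.2, 102.1]
ft_force: [-0.5, -0.9, 6.6]
tcp_pos: [486.8, 111.1, 100.9]
ft_force: [0.3, -3.8, 6.7]
tcp_pos: [487.4, 111.8, 99.7]
ft_force: [-0.0, -2.6, 6.0]
```

```bash
python3 -m pendant '[{"x":-0.001,"y":0.0,"z":-0.002,"roll":0},{"x":-0.002,"y":0.001,"z":-0.003,"roll":0}]' | grep -E "tcp|ft";  python3 -m pendant '[{"x":-0.001,"y":0.0,"z":-0.002,"roll":0},{"x":-0.001,"y":0.0005,"z":-0.003,"roll":0}]'| grep -E "tcp|ft"; python3 -m pendant '[{"x":-0.001,"y":0.0,"z":-0.002,"roll":0},{"x":-0.001,"y":0.0005,"z":-0.003,"roll":0}]'| grep -E "tcp|ft"
```

```text
tcp_pos: [486.7, 113.1, 97.6]
ft_force: [1.7, -2.3, 5.3]
tcp_pos: [486.6, 113.8, 95.5]
ft_force: [0.3, -1.3, 6.5]
tcp_pos: [486.5, 114.5, 93.3]
ft_force: [0.3, -2.0, 4.9]
```

```bash
for i in 1 ; do python3 -m pendant '[{"x":-0.001,"y":0.0,"z":-0.002,"roll":0},{"x":-0.001,"y":0.0,"z":-0.003,"roll":0}]' | grep -E "tcp|ft";  python3 -m pendant '[{"x":-0.001,"y":0.0,"z":-0.002,"roll":0},{"x":-0.001,"y":0.0,"z":-0.003,"roll":0}]'| grep -E "tcp|ft"; done
```

```text
tcp_pos: [486.5, 115.0, 91.2]
ft_force: [-1.3, 1.3, 6.2]
tcp_pos: [486.3, 115.5, 89.1]
ft_force: [-1.6, 0.9, 7.2]
```

```bash
python3 -m pendant '[{"x":-0.001,"y":0.0,"z":-0.002,"roll":0},{"x":-0.001,"y":0.0,"z":-0.0025,"roll":0}]' | grep -E "tcp|ft"
```

```text
tcp_pos: [486.3, 116.0, 87.5]
ft_force: [-0.9, 0.0, 8.1]
```

```bash
python3 -m pendant '[{"x":-0.001,"y":0.0,"z":-0.002,"roll":0},{"x":-0.001,"y":0.0,"z":-0.0025,"roll":0}]' | grep -E "tcp|ft"
```

```text
tcp_pos: [486.4, 116.3, 86.2]
ft_force: [-2.0, -1.3, 12.2]
```

```bash
python3 -m pendant '[{"x":0,"y":0.0,"z":-0.0015,"roll":0},{"x":0,"y":0.0,"z":-0.0015,"roll":0}]' | grep -E "tcp|ft"
```

```text
tcp_pos: [486.7, 116.4, 85.7]
ft_force: [-3.2, -0.2, 11.4]
```

```bash
python3 -m pendant '[{"x":0,"y":0.0,"z":-0.002,"roll":0},{"x":0,"y":0.0,"z":-0.002,"roll":0}]' | grep -E "tcp|ft"
```

```text
tcp_pos: [486.9, 116.6, 84.9]
ft_force: [-5.1, -0.2, 13.3]
```

```bash
python3 -m pendant '[{"x":0,"y":0.0,"z":-0.002,"roll":0},{"x":0,"y":0.0,"z":-0.002,"roll":0}]' | grep -E "tcp|ft"
```

```text
tcp_pos: [487.2, 116.9, 84.1]
ft_force: [-5.9, 0.7, 14.0]
```

```bash
python3 -m pendant '[{"x":-0.001,"y":0.0,"z":-0.002,"roll":0},{"x":-0.0015,"y":0.0,"z":-0.0025,"roll":0}]' | grep -E "tcp|ft"
```

```text
tcp_pos: [487.1, 117.1, 83.5]
ft_force: [-2.5, -3.4, 18.1]
```

```bash
python3 -m pendant '[{"x":-0.001,"y":0.0,"z":-0.0018,"roll":0},{"x":-0.0015,"y":0.0,"z":-0.0018,"roll":0}]' | grep -E "tcp|ft"
```

```text
tcp_pos: [487.0, 117.2, 83.6]
ft_force: [0.0, -4.0, 14.6]
```

```bash
cat > avg.py <<'E'
from h import *
a=[]
for i in range(6):
    cams.camera('top');s=telemetry.sense();a.append(np.r_[s['ft_force'],s['tcp_pos']])
print(s['clock'],np.round(np.mean(a,0),1),np.round(np.std(a,0),1))
E
python3 avg.py
```

```text
9.65 [ -1.2  -3.6  15.  487.  117.2  83.6] [0.6 0.5 0.3 0.  0.  0. ]
```

```bash
python3 -m pendant '[{"x":-0.0005,"y":-0.0005,"z":-0.0024,"roll":0},{"x":-0.0005,"y":-0.0005,"z":-0.0028,"roll":0},{"x":-0.0005,"y":-0.0005,"z":-0.0028,"roll":0}]' | grep -E "tcp|ft"; python3 avg.py
```

```text
tcp_pos: [487.6, 117.3, 82.5]
ft_force: [-4.8, -0.2, 16.4]
10.25 [ -4.5   0.5  16.  487.6 117.3  82.5] [0.4 0.6 0.5 0.  0.  0. ]
```

```bash
python3 -m pendant '[{"x":-0.001,"y":0,"z":-0.0028,"roll":0},{"x":-0.0015,"y":0,"z":-0.003,"roll":0},{"x":-0.0015,"y":0,"z":-0.003,"roll":0}]' | grep -E "tcp|ori|ft"; python3 avg.py
```

```text
tcp_pos: [487.5, 117.6, 81.6]
orientation: [[0.981, 0.191, 0.044], [0.191, -0.982, 0.009], [0.045, -0.0, -0.999]]
ft_force: [-2.9, -2.5, 18.4]
10.85 [ -3.8  -2.4  19.  487.6 117.6  81.6] [0.5 0.6 0.6 0.  0.  0. ]
```

Held at 19 N. I'll lift off and look.

```bash
python3 -m pendant '[{"x":0,"y":0,"z":0.006,"roll":0},{"x":0,"y":0,"z":0.02,"roll":0},{"x":0,"y":0,"z":0.05,"roll":0},{"x":0,"y":0,"z":0.08,"roll":0},{"x":0,"y":-0.04,"z":0.1,"roll":0},{"x":-0.03,"y":-0.08,"z":0.1,"roll":0},{"x":-0.06,"y":-0.12,"z":0.1,"roll":0},{"x":-0.08,"y":-0.16,"z":0.1,"roll":0},{"x":-0.08,"y":-0.19,"z":0.1,"roll":0},{"x":-0.08,"y":-0.19,"z":0.1,"roll":0}]'; python3 - <<'E'
from h import *
yaw=np.radians(10);R=np.array([[np.cos(yaw),-np.sin(yaw)],[np.sin(yaw),np.cos(yaw)]]);O=np.array([549,-92])
for n in('top','scene'):
    p,d=snap(n,n+'4.png');W=world(n,d);h=cv2.cvtColor(p,cv2.COLOR_RGB2HSV);H,S,V=[h[...,i].astype(int) for i in range(3)]
    T=W.copy();T[...,:2]=(W[...,:2]-O)@R
    m=((H<8)|(H>170))&(S>120)&(V>50)&(W[...,2]>40)&(W[...,2]<140)&(T[...,1]>140)&(T[...,1]<250)&(abs(T[...,0])<200)
    print(n,m.sum(),np.round(np.percentile(T[m],[2,50,98],axis=0)).tolist())
    m=(W[...,2]>98)&(W[...,2]<108)&(abs(T[...,1])<80)&(abs(T[...,0]-50)<120)&(S<60)
    print('cage',np.round(np.percentile(T[m],[2,50,98],axis=0)).tolist())
t=telemetry.sense();print((t['tcp_pos'][:2]-O)@R)
a=np.hstack([cv2.resize(cv2.imread('pics/scene4.png')[190:310,250:410],(480,360)),cv2.resize(cv2.imread('pics/top4.png')[170:310,215:339],(319,360))]); cv2.imwrite('pics/s4c.png',a)
E
```

```text
clock: 11.85
tcp_pos: [406.7, -74.7, 182.0]
orientation: [[0.981, 0.188, 0.045], [0.188, -0.982, 0.009], [0.046, -0.001, -0.999]]
ft_force: [0.7, 0.2, 0.5]
grip_width: 0.3
top 263 [[-70.0, 204.0, 79.0], [-25.0, 210.0, 84.0], [21.0, 217.0, 90.0]]
cage [[-13.0, -58.0, 98.0], [95.0, -1.0, 103.0], [139.0, 58.0, 107.0]]
scene 109 [[-66.0, 206.0, 77.0], [-14.0, 213.0, 85.0], [26.0, 219.0, 91.0]]
cage [[-15.0, -56.0, 99.0], [100.0, 5.0, 103.0], [143.0, 61.0, 107.0]]
[-136.01482616   43.37876941]
```

View pics/s4c.png

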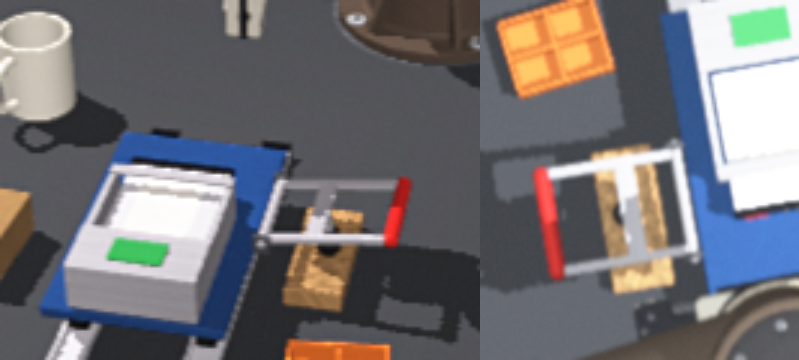

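Both views show the brake on, the lever near level and the robot clear. The cage and bar have shifted about 6 mm forward along the track, dragged by the tool while I pressed. I'll check the tip offset and the caddy face before pushing.

```bash
python3 - <<'E'
from h import *
yaw=np.radians(10);R=np.array([[np.cos(yaw),-np.sin(yaw)],[np.sin(yaw),np.cos(yaw)]]);O=np.array([549,-92])
t=telemetry.sense();P=t['tcp_pos'];zt=t['orientation'][:,2]
c=cams.camera_params('scene');E=np.array(c['extrinsics'])
for k in(-10,0,10,22):
    q=E[:3,:3]@(P+k*zt)+E[:3,3];print(k,np.round([c['fx']*q[0]/q[2]+c['cx'],c['fy']*q[1]/q[2]+c['cy']],1))
im=cv2.imread('pics/scene4.png');g=im[180:215,318:350]
cv2.imwrite('pics/tip.png',cv2.resize(g,None,fx=12,fy=12,interpolation=cv2.INTER_NEAREST))
for n in('top','scene'):
    p=cv2.imread(f'pics/{n}4.png')
p,d=cams.camera('scene');W=world('scene',d);T=W.copy();T[...,:2]=(W[...,:2]-O)@R;V=p.max(-1)
m=(V<70)&(W[...,2]>60)&(W[...,2]<95)&(abs(T[...,1])<55)&(T[...,0]>-80)&(T[...,0]<-15)
print('black',m.sum(),np.round(np.percentile(T[m],[2,50,98],axis=0)).tolist())
E
```

```text
-10 [331.2 198.9]
0 [331.2 201.9]
10 [331.3 205. ]
22 [331.3 208.6]
black 60 [[-49.0, -45.0, 85.0], [-44.0, 1.0, 89.0], [-37.0, 47.0, 93.0]]
```

View pics/tip.png

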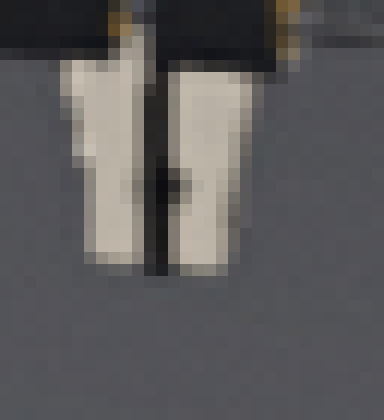

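The closed tips show at the TCP, about +2 mm, so for the face I use TCP z ≈ 73. The face is near track x = −44 and home is near −14.

```bash
python3 -m pendant '[{"x":0.035,"y":-0.016,"z":0,"roll":-0.01},{"x":0.068,"y":-0.032,"z":-0.02,"roll":-0.015},{"x":0.068,"y":-0.032,"z":-0.05,"roll":-0.015},{"x":0.068,"y":-0.032,"z":-0.08,"roll":-0.015},{"x":0.068,"y":-0.032,"z":-0.1,"roll":-0.015},{"x":0.068,"y":-0.032,"z":-0.109,"roll":-0.015},{"x":0.068,"y":-0.032,"z":-0.109,"roll":-0.015}]'; python3 -m pendant '[{"x":0.006,"y":0.001,"z":0,"roll":0},{"x":0.012,"y":0.002,"z":0,"roll":0},{"x":0.015,"y":0.0027,"z":0,"roll":0}]'
```

```text
clock: 12.7
tcp_pos: [475.3, -103.7, 71.6]
orientation: [[0.983, 0.176, 0.042], [0.176, -0.984, 0.008], [0.042, -0.001, -0.999]]
ft_force: [0.1, -0.5, -0.0]
grip_width: 0.5
clock: 13.0
tcp_pos: [491.2, -100.7, 72.5]
orientation: [[0.983, 0.176, 0.042], [0.176, -0.984, 0.008], [0.043, -0.0, -0.999]]
ft_force: [-4.2, -0.4, 3.5]
grip_width: 0.5
```

```bash
python3 -m pendant '[{"x":0.003,"y":0.0005,"z":0,"roll":0},{"x":0.006,"y":0.001,"z":0,"roll":0},{"x":0.009,"y":0.0016,"z":0,"roll":0}]'; python3 -m pendant '[{"x":0.003,"y":0.0005,"z":0,"roll":0},{"x":0.006,"y":0.001,"z":0,"roll":0},{"x":0.009,"y":0.0016,"z":0,"roll":0}]' | grep -E "tcp|ft"
```

```text
clock: 13.3
tcp_pos: [499.9, -99.2, 72.6]
orientation: [[0.983, 0.176, 0.042], [0.176, -0.984, 0.008], [0.043, -0.001, -0.999]]
ft_force: [-3.9, 0.2, 1.3]
grip_width: -0.0
tcp_pos: [509.1, -97.6, 72.6]
ft_force: [-4.9, -0.0, 0.8]
```

```bash
python3 -m pendant '[{"x":0.002,"y":0.0003,"z":0,"roll":0},{"x":0.004,"y":0.0007,"z":0,"roll":0},{"x":0.006,"y":0.001,"z":0,"roll":0}]'| grep -E "tcp|ft"; python3 -m pendant '[{"x":0.001,"y":0.0002,"z":0,"roll":0},{"x":0.002,"y":0.0004,"z":0,"roll":0},{"x":0.003,"y":0.0005,"z":0,"roll":0}]' | grep -E "tcp|ft"
```

```text
tcp_pos: [515.2, -96.5, 72.5]
ft_force: [-4.1, 1.2, 2.3]
tcp_pos: [518.3, -96.0, 72.5]
ft_force: [-3.3, 2.1, 1.6]
```

```bash
python3 -m pendant '[{"x":0.001,"y":0.0002,"z":0,"roll":0},{"x":0.002,"y":0.0004,"z":0,"roll":0}]' | grep -E "tcp|ft"
```

```text
tcp_pos: [520.3, -95.6, 72.6]
ft_force: [-4.9, -0.0, 1.1]
```

```bash
python3 -m pendant '[{"x":0.001,"y":0.0002,"z":0,"roll":0},{"x":0.0015,"y":0.0003,"z":0,"roll":0}]' | grep -E "tcp|ft"
```

```text
tcp_pos: [522.0, -95.3, 72.6]
ft_force: [-4.5, 0.5, 0.5]
```

```bash
cat > m.py <<'E'
from h import *
yaw=np.radians(10);R=np.array([[np.cos(yaw),-np.sin(yaw)],[np.sin(yaw),np.cos(yaw)]]);O=np.array([549,-92])
for n in('top','scene'):
    p,d=cams.camera(n);W=world(n,d);T=W.copy();T[...,:2]=(W[...,:2]-O)@R
    h=cv2.cvtColor(p,cv2.COLOR_RGB2HSV);H,S,V=[h[...,i].astype(int) for i in range(3)]
    f=lambda s,m:print(n,s,m.sum(),np.round(np.percentile(T[m],[2,50,98],axis=0)).tolist()) if m.sum()>5 else 0
    f('green',(H>45)&(H<80)&(S>100)&(abs(T[...,1])<60)&(W[...,2]>90)&(W[...,2]<115)&(T[...,0]>50))
    f('bar',((H<8)|(H>170))&(S>120)&(V>50)&(W[...,2]>40)&(W[...,2]<140)&(T[...,1]>140)&(T[...,1]<250)&(abs(T[...,0])<200))
    f('black',(V<70)&(W[...,2]>80)&(W[...,2]<95)&(abs(T[...,1])<52)&(T[...,0]>-60)&(T[...,0]<0))
    f('cagetop',(W[...,2]>99)&(W[...,2]<107)&(abs(T[...,1])<60)&(abs(T[...,0]-50)<120)&(S<60))
t=telemetry.sense();print(t['clock'],(t['tcp_pos'][:2]-O)@R)
E
python3 m.py; python3 - <<'E'
from h import *
yaw=np.radians(10);R=np.array([[np.cos(yaw),-np.sin(yaw)],[np.sin(yaw),np.cos(yaw)]]);O=np.array([549,-92])
for k in ('1','4'):
  import glob
z=np.load('pics/top1.npz');p=z['p'];W=z['W'];T=W.copy();T[...,:2]=(W[...,:2]-O)@R
h=cv2.cvtColor(p,cv2.COLOR_RGB2HSV);H,S=h[...,0],h[...,1]
m=(H>45)&(H<80)&(S>100)&(abs(T[...,1])<60)&(W[...,2]>90)&(W[...,2]<115)&(T[...,0]>50);print('green0',np.percentile(T[m],[2,50,98],axis=0))
p0=cv2.imread('pics/top1.png');p4=cv2.imread('pics/top4.png')
for q in(p0,p4):
  h=cv2.cvtColor(q,cv2.COLOR_BGR2HSV);m=(h[...,0]>45)&(h[...,0]<80)&(h[...,1]>100);m[:150]=0;m[210:]=0;m[:,:300]=0;m[:,350:]=0
  v,u=np.nonzero(m);print(len(u),u.mean(),v.mean())
E
```

```text
top green 245 [[99.0, -22.0, 100.0], [111.0, -0.0, 105.0], [124.0, 22.0, 111.0]]
top cagetop 1082 [[48.0, -58.0, 99.0], [106.0, 1.0, 103.0], [140.0, 58.0, 107.0]]
scene green 133 [[96.0, -22.0, 101.0], [112.0, 1.0, 105.0], [128.0, 24.0, 110.0]]
scene bar 108 [[-68.0, 206.0, 78.0], [-15.0, 213.0, 85.0], [24.0, 218.0, 90.0]]
scene black 75 [[-18.0, -45.0, 83.0], [-12.0, 3.0, 89.0], [-5.0, 45.0, 93.0]]
scene cagetop 734 [[-19.0, -56.0, 100.0], [99.0, 3.0, 103.0], [142.0, 59.0, 106.0]]
14.7 [-27.12140848   1.44555704]
green0 [[ 9.32274937e+01 -2.24876844e+01  1.00122472e+02]
 [ 1.05531507e+02 -1.88077532e-02  1.05561626e+02]
 [ 1.18489076e+02  2.25016145e+01  1.11350562e+02]]
250 323.924 182.452
249 323.47791164658634 179.97991967871485
```

The trolley has held at about +5.7 mm and the caddy is nearly home. I'll push gently until I feel 7 N.

```bash
python3 -m pendant '[{"x":0.001,"y":0.0002,"z":0,"roll":0},{"x":0.0015,"y":0.0003,"z":0,"roll":0}]' | grep -E "tcp|ft"
```

```text
tcp_pos: [523.6, -95.0, 72.6]
ft_force: [-4.1, -0.1, 0.7]
```

```bash
python3 -m pendant '[{"x":0.001,"y":0.0002,"z":0,"roll":0},{"x":0.001,"y":0.0002,"z":0,"roll":0}]' | grep -E "tcp|ft"
```

```text
tcp_pos: [524.7, -94.8, 72.6]
ft_force: [-3.7, 0.2, 1.1]
```

```bash
python3 -m pendant '[{"x":0.001,"y":0.0002,"z":0,"roll":0},{"x":0.001,"y":0.0002,"z":0,"roll":0}]' | grep -E "tcp|ft"; python3 m.py | grep -E "green|black|\]$"
```

```text
tcp_pos: [524.8, -94.8, 72.5]
ft_force: [-6.0, -0.1, 4.3]
top green 244 [[99.0, -22.0, 100.0], [111.0, -0.0, 105.0], [124.0, 22.0, 111.0]]
top cagetop 1051 [[53.0, -58.0, 99.0], [107.0, 3.0, 103.0], [140.0, 58.0, 107.0]]
scene green 132 [[96.0, -22.0, 102.0], [112.0, 0.0, 105.0], [126.0, 23.0, 108.0]]
scene bar 108 [[-66.0, 206.0, 75.0], [-15.0, 213.0, 85.0], [24.0, 219.0, 90.0]]
scene black 73 [[-14.0, -45.0, 83.0], [-9.0, -0.0, 88.0], [-3.0, 46.0, 93.0]]
scene cagetop 713 [[-16.0, -56.0, 99.0], [100.0, 3.0, 103.0], [142.0, 59.0, 107.0]]
15.4 [-24.30871682   1.43412831]
```

```bash
python3 -m pendant '[{"x":0.001,"y":0.0002,"z":0,"roll":0},{"x":0.001,"y":0.0002,"z":0,"roll":0}]' | grep -E "tcp|ft"; python3 avg.py
```

```text
tcp_pos: [524.8, -94.8, 72.5]
ft_force: [-7.0, 0.5, 6.4]
15.9 [-7.100e+00  2.000e-01  5.300e+00  5.248e+02 -9.480e+01  7.250e+01] [0.6 0.6 0.7 0.  0.  0. ]
```

The caddy is home: 7.1 N against a hard stop, with no trolley motion. I'll back off and go over the bar with the jaws part open.

```bash
python3 -m pendant '[{"x":-0.01,"y":-0.002,"z":0,"roll":0},{"x":-0.04,"y":-0.007,"z":0,"roll":0},{"x":-0.06,"y":0.0,"z":0.04,"roll":0},{"x":-0.06,"y":0.03,"z":0.08,"roll":0},{"x":-0.055,"y":0.07,"z":0.10,"roll":0},{"x":-0.048,"y":0.115,"z":0.10,"roll":0},{"x":-0.04,"y":0.16,"z":0.10,"roll":0},{"x":-0.037,"y":0.207,"z":0.09,"roll":0},{"x":-0.037,"y":0.207,"z":0.08,"roll":0},{"x":-0.037,"y":0.207,"z":0.08,"roll":0}]' 0 20; python3 - <<'E'
from h import *
p,d=snap('scene','s5.png');q,_=snap('top','t5.png')
cv2.imwrite('pics/s5c.png',np.hstack([cv2.resize(cv2.imread('pics/s5.png')[180:290,300:410],(500,500)),cv2.resize(cv2.imread('pics/t5.png')[200:300,215:265],(250,500))]))
t=telemetry.sense();P=t['tcp_pos'];zt=t['orientation'][:,2]
c=cams.camera_params('scene');E=np.array(c['extrinsics'])
for k in(0,22):
    w=E[:3,:3]@(P+k*zt)+E[:3,3];print(k,np.round([(c['fx']*w[0]/w[2]+c['cx']-300)*500/110,(c['fy']*w[1]/w[2]+c['cy']-180)*500/110],1))
E
python3 m.py
```

```text
clock: 16.9
tcp_pos: [487.2, 113.1, 151.4]
orientation: [[0.983, 0.178, 0.038], [0.178, -0.984, 0.007], [0.038, -0.001, -0.999]]
ft_force: [-0.4, -1.0, 0.3]
grip_width: 43.7
0 [377.6 266.1]
22 [376.  296.9]
top green 249 [[99.0, -23.0, 101.0], [111.0, 0.0, 105.0], [124.0, 22.0, 111.0]]
top bar 22 [[-73.0, 204.0, 78.0], [-68.0, 208.0, 85.0], [-59.0, 215.0, 88.0]]
top cagetop 1397 [[-13.0, -58.0, 99.0], [95.0, -1.0, 103.0], [139.0, 58.0, 107.0]]
scene green 133 [[97.0, -22.0, 101.0], [111.0, 1.0, 105.0], [126.0, 24.0, 109.0]]
scene bar 107 [[-65.0, 206.0, 76.0], [-17.0, 213.0, 85.0], [25.0, 219.0, 90.0]]
scene black 71 [[-14.0, -45.0, 83.0], [-9.0, -0.0, 88.0], [-4.0, 45.0, 92.0]]
scene cagetop 708 [[-13.0, -56.0, 99.0], [100.0, 2.0, 103.0], [142.0, 59.0, 107.0]]
17.1 [-24.62683082 210.86487057]
```

View pics/s5c.png

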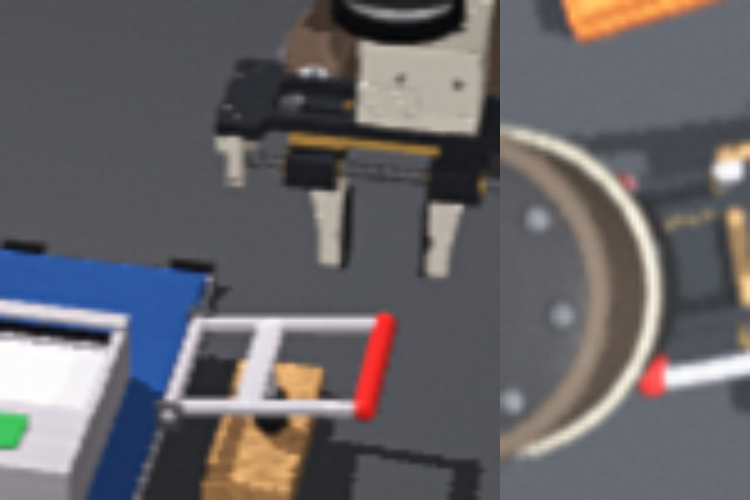

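The jaws straddle the bar line centrally; tips are at row ~270 and the bar at (375,360). The black front is flush with the cage. I'll descend and then pinch.

```bash
python3 -m pendant '[{"x":0,"y":0,"z":-0.03,"roll":0},{"x":0,"y":0,"z":-0.05,"roll":0},{"x":0,"y":0,"z":-0.06,"roll":0},{"x":0,"y":0,"z":-0.07,"roll":0},{"x":0,"y":0,"z":-0.08,"roll":0},{"x":0,"y":0,"z":-0.086,"roll":0},{"x":0,"y":0,"z":-0.086,"roll":0}]'; python3 -m pendant '[{"x":0,"y":0,"z":0,"roll":0},{"x":0,"y":0,"z":0,"roll":0},{"x":0,"y":0,"z":0,"roll":0},{"x":0,"y":0,"z":0,"roll":0},{"x":0,"y":0,"z":0,"roll":0},{"x":0,"y":0,"z":0,"roll":0}]' -1 25
```

```text
clock: 17.8
tcp_pos: [487.9, 111.2, 66.5]
orientation: [[0.984, 0.175, 0.039], [0.174, -0.985, 0.007], [0.04, -0.001, -0.999]]
ft_force: [-0.3, -0.3, -0.2]
grip_width: 43.2
clock: 18.4
tcp_pos: [488.0, 110.5, 66.8]
orientation: [[0.984, 0.175, 0.039], [0.175, -0.985, 0.007], [0.04, 0.0, -0.999]]
ft_force: [2.6, -4.5, 0.7]
grip_width: 12.9
```

```bash
python3 -m pendant '[{"x":0,"y":0,"z":0.003,"roll":0},{"x":0,"y":-0.001,"z":0.007,"roll":0},{"x":0,"y":-0.002,"z":0.011,"roll":0},{"x":0.001,"y":-0.003,"z":0.015,"roll":0},{"x":0.001,"y":-0.004,"z":0.019,"roll":0},{"x":0.001,"y":-0.0055,"z":0.023,"roll":0},{"x":0.001,"y":-0.007,"z":0.027,"roll":0},{"x":0.001,"y":-0.0085,"z":0.031,"roll":0},{"x":0.002,"y":-0.010,"z":0.035,"roll":0},{"x":0.002,"y":-0.0115,"z":0.038,"roll":0},{"x":0.002,"y":-0.0115,"z":0.038,"roll":0}]'; python3 m.py
```

```text
clock: 19.5
tcp_pos: [490.6, 99.2, 105.7]
orientation: [[0.984, 0.175, 0.04], [0.175, -0.985, 0.007], [0.041, -0.0, -0.999]]
ft_force: [-1.7, 3.2, -3.1]
grip_width: 12.8
top green 248 [[99.0, -22.0, 100.0], [112.0, -0.0, 105.0], [125.0, 22.0, 110.0]]
top cagetop 1366 [[-13.0, -58.0, 99.0], [95.0, -2.0, 103.0], [140.0, 58.0, 107.0]]
scene green 133 [[96.0, -22.0, 101.0], [112.0, 1.0, 105.0], [127.0, 24.0, 109.0]]
scene bar 107 [[-68.0, 193.0, 114.0], [-14.0, 200.0, 122.0], [25.0, 207.0, 135.0]]
scene black 72 [[-15.0, -44.0, 83.0], [-8.0, 0.0, 88.0], [-3.0, 45.0, 94.0]]
scene cagetop 690 [[-14.0, -56.0, 99.0], [102.0, 3.0, 103.0], [143.0, 59.0, 106.0]]
19.6 [-24.05539784 198.4446424 ]
```

The lever is up, with the bar back at its first height. I'll release and withdraw.

```bash
python3 -m pendant '[{"x":0,"y":0,"z":0,"roll":0},{"x":0,"y":0,"z":0,"roll":0},{"x":0,"y":0,"z":0,"roll":0},{"x":0,"y":0,"z":0,"roll":0},{"x":0,"y":0,"z":0,"roll":0}]' -0.1 | grep -E "ft|grip"; python3 -m pendant '[{"x":0,"y":0,"z":0.015,"roll":0},{"x":0,"y":0,"z":0.04,"roll":0},{"x":0,"y":0,"z":0.08,"roll":0},{"x":0,"y":0.03,"z":0.11,"roll":0},{"x":0,"y":0.07,"z":0.12,"roll":0},{"x":0,"y":0.11,"z":0.12,"roll":0},{"x":0,"y":0.15,"z":0.12,"roll":0},{"x":0,"y":0.15,"z":0.12,"roll":0},{"x":0,"y":0.15,"z":0.12,"roll":0}]'; python3 m.py; python3 - <<'E'
from h import *
snap('scene','s6.png');snap('top','t6.png')
cv2.imwrite('pics/s6c.png',np.hstack([cv2.resize(cv2.imread('pics/s6.png')[180:340,200:410],(525,400)),cv2.resize(cv2.imread('pics/t6.png')[150:310,210:310],(250,400))]))
E
```

```text
ft_force: [0.7, -0.3, 0.7]
grip_width: 38.9
clock: 21.0
tcp_pos: [490.6, 249.8, 225.3]
orientation: [[0.983, 0.177, 0.04], [0.177, -0.984, 0.006], [0.041, 0.001, -0.999]]
ft_force: [-0.2, -0.2, -0.6]
grip_width: 39.2
top green 247 [[100.0, -23.0, 100.0], [112.0, -0.0, 105.0], [125.0, 22.0, 111.0]]
top bar 274 [[-70.0, 193.0, 115.0], [-24.0, 199.0, 122.0], [23.0, 205.0, 128.0]]
top cagetop 1370 [[-12.0, -58.0, 99.0], [96.0, -3.0, 103.0], [140.0, 58.0, 107.0]]
scene green 133 [[96.0, -22.0, 102.0], [112.0, 2.0, 105.0], [128.0, 24.0, 109.0]]
scene bar 110 [[-66.0, 195.0, 116.0], [-16.0, 201.0, 121.0], [27.0, 207.0, 126.0]]
scene black 72 [[-14.0, -45.0, 83.0], [-8.0, 0.0, 88.0], [-2.0, 45.0, 92.0]]
scene cagetop 697 [[-13.0, -56.0, 99.0], [101.0, 4.0, 103.0], [143.0, 59.0, 107.0]]
21.1 [  1.75194561 345.50698122]
```

View pics/s6c.png

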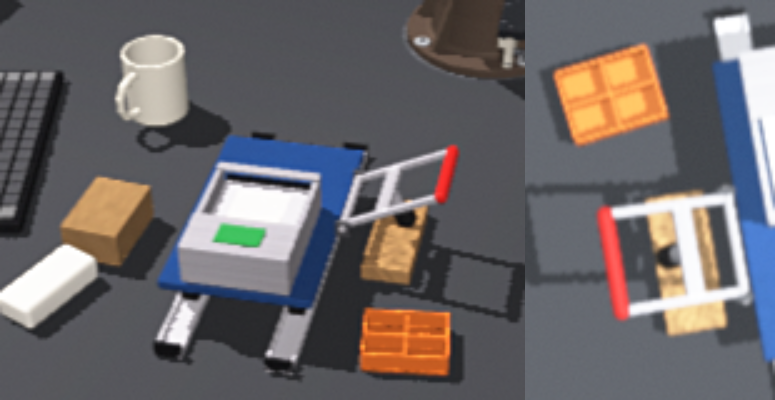

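The lever is up (bar at (447,175)), the foot is clear of the pad, the caddy is flush, and the tray and boxes are where they were. Handing in.

```bash
python3 -c "
from cell import robot;print(robot.hand_in())"
```

```text
the job is handed in; nothing more can be done
None
```

The job is handed in at about 21 s on the robot's clock. The brake was set and released, the caddy pushed home, and the lever lifted up again. No verdict was reported.

- **Brake:** I pressed the bar down to a held 19 N and let go. The lever stayed near level by itself. I could not read the foot's own force on the pad.
- **Caddy:** I pushed it until it stopped dead at 7.1 N. The trolley did not move during the push, and the black front measured about level with the cage front.
- **Lever at the end:** I pinched the bar, raised it and withdrew. The bar's top surface was at about 122 mm, against 123 mm at the start, and the foot looked clear of the pad.
- **Bystanders:** the tray, box, adapter, mug and keyboard look undisturbed in the last pictures. I did not measure them, and the spare drive and screwdriver were outside that last view.

Two things did not go as expected:
- **Trolley shift:** it crept about 6 to 6.5 mm forward, nearly all while I was pressing the brake. That is inside the 15 mm limit but not zero.
- **Fingertip position:** the fingertips stood only about 2 mm ahead of the reported TCP, not the stated 22 mm. I worked from contact and the pictures instead.

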